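Fit the last disc and plate to a slip-clutch pack

ROBOT

A 6-joint arm with a two-finger parallel gripper is mounted at the origin on a cart in front of the work surface, level with it; the furniture and walls round the work are solid. World frame = base frame: x ahead of the robot, y to its left, z up, the work surface at z = 0. Lengths are in mm, angles in rad, forces in N, time in s.
With the tool pointing down it reaches from about 325 to 875 mm from the base axis. Payload 4.4 kg.
Tool frame: the origin (TCP) lies on the centre line of the jaws, within the pads' length; the fingertips stand 14 mm ahead of it and the grasp point (between the pads) lies 5 mm behind it; x points along the fingers, y is the direction in which the jaws open and shut, and the axes are right-handed (so a half turn about x gives the same grasp; the last joint's range is limited). The gripper opens to 85 mm and grips with 20 to 120 N. Pads are 22 mm wide; open, the fingers measure 114 mm over their backs; the gripper's body (76 mm by 85 mm) begins 54 mm behind the grasp point. The pads swing forward as they close: fully open they stand 13 mm farther back than shut.
Start: joints at [1.002, 0.207, 1.542, -0, 1.393, -0.15], TCP at [233.842, 525.305, 245.282] pointing down, gripper open.
Joint ranges: [-2.73, 2.73], [-0.86, 2.22], [0.23, 2.46], [-1.11, 4.25], [0.08, 2.63], [-2.82, 2.82]. Speed limits (rad/s): [2.79, 2.79, 3.14, 3.14, 3.14, 3.14].

INTERFACE

Orientations are given as a unit quaternion [x, y, z, w].
In Python, from plant import r, gripper_to, vision, order gives the robot as it stands. The module is installed in compiled form; this text tells all that it offers. Calls block until the motion is done:
- r.move_ptp(position, orientation): joint-space move of the TCP to a pose.
- r.move_linear(position, rate=150, rot=None, contact_N=None): straight line of the TCP; rot=None keeps the orientation; rate is the mean speed in mm/s. With contact_N (N) it stops when the force on the tool has changed by that much, and returns True; else False.
- r.movej(angles): joint-space move.
- gripper_to(opening, f_grip=None): finger opening in mm; f_grip is the grip in N (None keeps the last); returns when the fingers have stopped.
- r.hold(seconds).
- r.solve_ik(position, orientation): joint angles nearest the present ones, or None.
- r.sense(): the state.
- vision.snapshot(name): name is "side" or "top" or "wrist"; returns a dict with "frame" (480x640x3 uint8, red, green, blue), "range_z" (480x640 float32, mm along the optical axis (not along the pixel's ray), 0 where there is no reading), "mtx" (3x3 intrinsics, pixels), "pose" (4x4, takes a point from camera to world coordinates). Camera axes: x right, y down, z forward; pixel columns grow to the right and rows downward; lengths in mm; the calibration is good to about 2 mm. A picture is of the moment at which its call begins.
A pose or a line that the arm cannot do raises r.PlanningError and nothing moves.
- order.hand_in(): hands the job in, once; it reports no verdict.
The state is a dict: "time_s": time; "joint_pos": joint angles; "qvel": joint speeds; "tau": joint torques, N m; "ee_pos": TCP position; "ee_rot": TCP orientation; "force": force on the tool from outside, world axes, zero at the start; "torque": the same for the moment, N m; "grip_width": finger opening in mm.
Only numpy, scipy, OpenCV 4.12 (cv2) and the standard library are available. Lean on these libraries where they do the work, as an engineer would, in place of code of your own. Each camera call takes 0.05 s, during which the arm holds its last target.

TASK

The stirrer drive's slip clutch is being rebuilt on the bench: on top of the pack already in the carrier, first fit the loose lined disc, turning it gently as needed until its inside teeth find the splined hub, and slide it fully home; then fit the plain plate on top of it with its two ears in the two forked lugs, fully home and flat. Do not force either part; let go of both and leave the bottle and the wash bottle with blue tops, the tweezers and the clutch's end cap where they are.

Things in the scene. Friction and masses are not known exactly. Their poses are not given: they have to be found in the camera images.
- carrier: Clutch carrier, fixed to the bench: 110 mm square aluminium plate, on it a dark round flange (88 mm across, top at z 24 mm), a splined hub in the middle and two dark forked lugs at its own +x and -x. Origin: centre of its underside on the hub's axis, z up. Its own +y and -y sides are open above the flange: fingers beside a 60 mm part fit there and can turn about 40 degrees either way.
- pack_top (a point): On the hub's axis at the top face of the disc and plate already fitted (60 mm across), 35 mm above the bench; carrier's axes.
- hub_top (a point): On the hub's axis at the top of its 6 straight steel teeth, 56 mm above the bench; carrier's axes, not the hub's. Teeth 6 mm wide, 36 mm over the teeth, every 60 degrees. Above them a plain pilot nose, 27 mm across, up to 64 mm with a 6 mm lead-in cone. The hub turns stiffly (0.3 N m); the direction of its teeth differs every time and is not reported: find it by feel or by looking.
- lug_slots (a point): On the hub's axis at the height of the lugs' tops, 52 mm above the bench; carrier's axes. Each lug is a fork of two prongs, 31.5 to 42 mm from the axis, 28 mm wide overall, with a slot 12 mm wide between the prongs (1.5 mm lead-in), centred on the carrier's x axis, open inward, outward and above.
- disc_mid (a point): Centre (half-way up) of the loose lined disc, flat on the bench: ring 60 mm across, 6 mm thick, grey grooved lining on both faces, 4 mm steel core at mid thickness with 6 inward teeth 6.8 mm wide (28.4 mm across the tips, 38.4 mm between teeth), one on its own +x. Play on the spline about 4 degrees either way. This point is 58 mm up when resting on top of the hub's teeth, 38 mm when seated. 80 g.
- plate_mid (a point): Centre (half-way up) of the loose plain steel plate, flat on the bench: smooth ring 60 mm across, 5 mm thick, 41 mm bore that passes the hub freely, two square ears 10.4 mm wide pointing out along its own +x and -x, 76 mm over the ears. Faces and ears are alike. Seated on the disc this point is 43.5 mm above the bench; resting on the lugs' tops 54.5 mm. 80 g.
- blue_cap_bottle: Bystander: white plastic bottle with blue cap, 51 mm across, 96 mm tall; origin at the centre of its underside.
- wash_bottle_blue: Bystander: wash bottle with blue spout, about 60 mm across, 224 mm tall; origin at the centre of its underside.
- tweezers: Bystander: steel tweezers lying between the vice and the carrier, 122 mm long, 8 mm high.
- end_cap: Bystander: the clutch's aluminium end cap, 72 mm across, 26 mm high, to the left of the carrier; origin at the centre of its underside.
There are look-alikes about, which are no part of the job. What is shaped like the part that bears disc_mid but brown or green is not meant.

How it is judged (in metres and radians):
On the way, in this order (a step that is already met when the one before it is completed fails the run):
1. the lined disc is fully home on the spline, flat on the pack (within 1.5 mm of its seated height), before the plate is fitted (z of disc_mid in the frame of pack_top between 0.0015 and 0.0045 m and horizontal distance between disc_mid and pack_top below 0.003 m and angle between disc_mid's own z axis and vertical below 0.06 rad), for 0.2 s.
2. the plate is fully home on the disc with its ears in the lugs (z of plate_mid in the frame of pack_top between 0.0065 and 0.0105 m and horizontal distance between plate_mid and pack_top below 0.004 m and angle between the x axis of plate_mid and the x axis of carrier, either way round below 0.08 rad), for 0.2 s.
At the end, for the whole second after the job is handed in: Disc on the spline and plate on it with both ears in the lugs, let go: heights within 1.5 mm (disc) and 2 mm (plate) of seated, centres within 3 mm (disc) and 4 mm (plate) of the hub axis, flat within 3.4 degrees, ears within 4.6 degrees of the carrier x axis (all of step 1 and all of step 2 and angle between plate_mid's own z axis and vertical below 0.06 rad); the robot touches nothing.
It fails at once if the disc is forced against the hub or carrier with more than 40 N (contact force between disc and carrier above 40 N).
It fails at once if the plate is forced against the hub or carrier with more than 40 N (contact force between plate and carrier above 40 N).
It fails at once if the blue-capped bottle, the wash bottle with the blue spout, the tweezers or the end cap is pushed more than 30 mm from its place (distance of any of blue_cap_bottle, wash_bottle_blue, tweezers, end_cap from where it was at the start of the episode above 0.03 m).
It also fails if it takes over 67 s, if anything falls off the work surface, if the arm or the gripper's body presses on something with over 40 N, if the wrist force passes 120 N, or if a joint passes its speed limit or range.

## Working session

There is one attempt and no reset: what is moved stays moved. The work goes in short steps, each a Python script; the robot and the scene stay as the last script left them, time stands still between calls to the robot, and variables do not carry over. Pictures are saved under pics/ and viewed, and the job is handed in when it is done.

```bash
ls -la; mkdir -p pics; cat > h.py <<'E'
import numpy as np, cv2
from plant import r, gripper_to, vision, order
def snap(name,tag):
    s=vision.snapshot(name); cv2.imwrite(f'pics/{tag}.png',s['frame'][:,:,::-1]); np.savez(f'pics/{tag}.npz',**s); return s
def load(tag): return np.load(f'pics/{tag}.npz')
def px(s,u,v,d=None):
    if d is None: d=s['range_z'][int(v),int(u)]
    K=s['mtx']; p=np.array([(u-K[0,2])/K[0,0]*d,(v-K[1,2])/K[1,1]*d,d,1]); return (s['pose']@p)[:3]
def ray(s,u,v,z):
    a=s['pose'][:3,3]; b=px(s,u,v,1000.); t=(z-a[2])/(b[2]-a[2]); return a+t*(b-a)
def proj(s,P):
    q=np.linalg.inv(s['pose'])@np.append(P,1); q=s['mtx']@(q[:3]/q[2]); return q[:2]
E
python3 - <<'E'
from h import *
for n in ('top','side','wrist'): 
    s=snap(n,n+'0'); print(n,s['mtx'][0,0],s['pose'].round(2).tolist())
st=r.sense(); print(st)
E
```

```text
total 12
drwxr-xr-x  3 agent agent 4096 Dec  7 16:46 .
drwxr-xr-x 23 root  root  4096 Dec  7 16:46 ..
drwxr-xr-x  2 agent agent 4096 Dec  7 16:46 pics
top 510.9012664607093 [[0.0, -1.0, 0.08, 441.25], [-1.0, -0.0, -0.01, 66.9], [0.01, -0.08, -1.0, 1411.46], [0.0, 0.0, 0.0, 1.0]]
side 453.53653651832104 [[0.97, -0.07, 0.23, 326.6], [-0.24, -0.36, 0.9, -776.69], [0.02, -0.93, -0.36, 404.63], [0.0, 0.0, 0.0, 1.0]]
wrist 356.8063034644238 [[0.41, 0.87, 0.28, 161.82], [0.91, -0.39, -0.13, 556.64], [-0.0, 0.31, -0.95, 373.87], [0.0, 0.0, 0.0, 1.0]]
{'time_s': 0.15, 'joint_pos': array([ 1.00150755e+00,  2.07265904e-01,  1.54262305e+00, -4.12217405e-06,
        1.39351352e+00, -1.50523541e-01]), 'qvel': array([-4.03257968e-04, -3.05106953e-03, -3.00255387e-03, -8.05815553e-05,
        1.87486703e-04, -8.32738034e-04]), 'tau': array([ 3.28305696e-04, -3.83511579e+01, -2.92038757e+01, -1.64064991e-04,
        6.64915249e-03, -1.11395130e-05]), 'ee_pos': array([233.53039944, 524.82455917, 244.37014758]), 'ee_rot': array([ 0.14637673,  0.69188695, -0.14757548,  0.69143892]), 'force': array([-0.51552244,  0.27695159,  0.80464658]), 'torque': array([-0.02363482, -0.00437063,  0.03244391]), 'grip_width': 85.51225661357049}
```

View pics/top0.png

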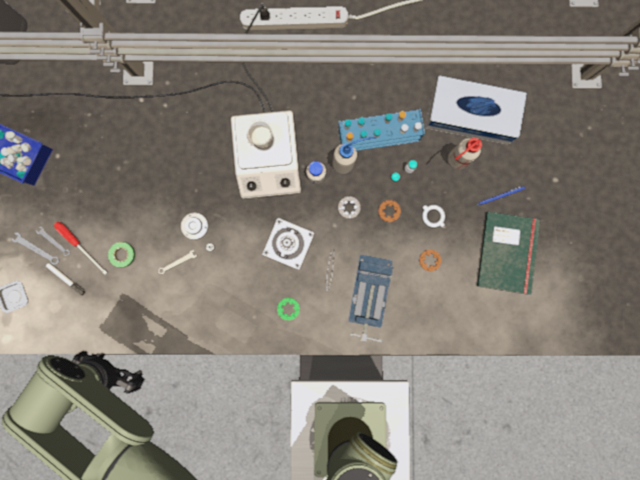

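View pics/side0.png

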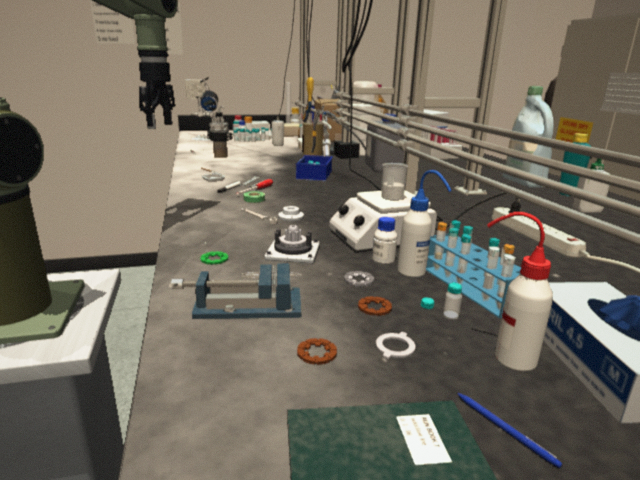

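View pics/wrist0.png

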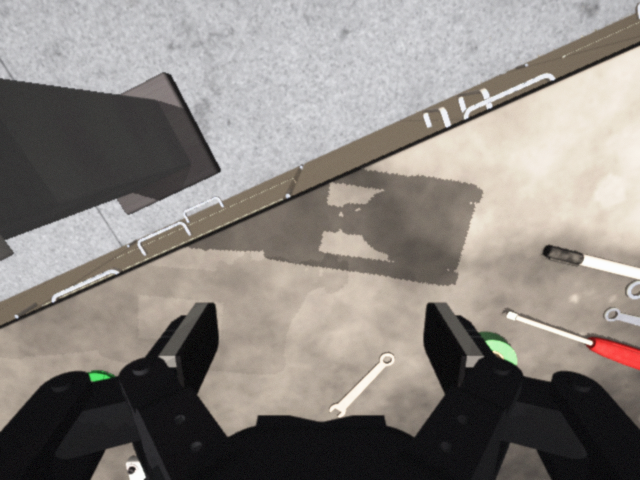

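The lined disc candidates in the top view are grey at (349,208), brown at (389,211) and (430,260), and green at (288,309) and (120,254). Only the grey one fits. The plate is the ring with two ears at (433,216), and the carrier is at (289,243). I'll confirm with crops.

```bash
python3 - <<'E'
import cv2
a=cv2.imread('pics/top0.png'); c=a[185:285,250:460]; cv2.imwrite('pics/c1.png',cv2.resize(c,None,fx=3.8,fy=3.8,interpolation=cv2.INTER_CUBIC))
a=cv2.imread('pics/side0.png'); c=a[210:370,250:430]; cv2.imwrite('pics/c2.png',cv2.resize(c,None,fx=3.7,fy=3.7,interpolation=cv2.INTER_CUBIC))
from h import *
s=load('top0')
for n,u,v in [('disc',349,208),('plate',433,216),('carr',288,243),('cap',316,171),('wash',345,157),('end',194,225),('vice',371,293),('red',470,150),('vial',411,167),('tweez',331,272)]:
    print(n,px(s,u,v).round(1),ray(s,u,v,3).round(1))
E
```

```text
disc [622.6   1.1  -3.6] [621.7   1.4   3. ]
plate [ 601.2 -233.2   -3. ] [ 600.6 -232.     3. ]
carr [519.9 165.1  66.3] [523.6 169.7   3. ]
cap [706.3  91.9  97.3] [725.3  93.7   3. ]
wash [730.2  18.6 156.3] [765.5  12.7   3. ]
end [570.6 425.1  21.1] [572.3 429.8   3. ]
vice [389.4 -54.6  53.9] [387.4 -59.2   3. ]
red [ 748.9 -293.1  160.2] [ 787.5 -338.3    3. ]
vial [ 726.4 -162.6   58.6] [ 738.1 -172.     3. ]
tweez [ 4.444e+02  5.070e+01 -2.000e-01] [444.3  50.7   3. ]
```

View pics/c1.png

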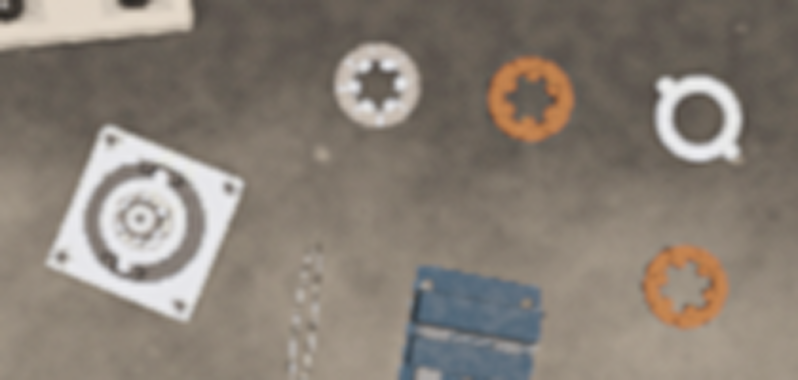

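View pics/c2.png

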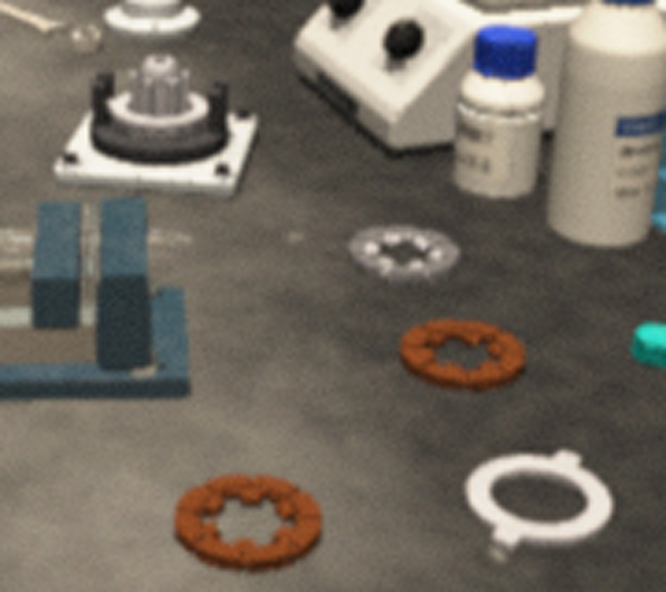

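The crops confirm it: the grey disc at (349,208) is steel-cored and grooved, and the look-alikes are brown or green. The eared plate is at (433,216). Now I'll look at the carrier from close up with the wrist camera.

```bash
cat >> h.py <<'E'
from scipy.spatial.transform import Rotation as R
def quat(adeg):
    a=np.radians(adeg); c,s=np.cos(a),np.sin(a)
    M=np.array([[0,c,s],[0,s,-c],[-1,0,0]]); return R.from_matrix(M).as_quat()
E
python3 - <<'E'
from h import *
st=r.sense(); M=R.from_quat(st['ee_rot']).as_matrix(); print(M.round(2))
sgn=np.sign(M[2,0]); a=np.degrees(np.arctan2(M[1,1],M[0,1])); print('jaw angle',a)
for p,ang in [((515,168,130),a),((615,1,110),a),((600,-233,110),a)]:
    print(r.solve_ik(np.array(p,float),quat(ang)))
r.move_ptp([515,168,120],quat(68)); 
s=snap('wrist','w1'); st=r.sense(); print(st['time_s'],st['ee_pos'],s['pose'].round(2).tolist())
E
```

```text
[[-0.    0.41  0.91]
 [-0.    0.91 -0.41]
 [-1.   -0.   -0.  ]]
jaw angle 66.00657515499356
[ 1.55523923e-01  2.61075046e-01  1.73126023e+00 -4.44089210e-16
  1.14925738e+00 -9.96508141e-01]
[-1.38999434e-01  4.25900547e-01  1.55396240e+00 -4.44089210e-16
  1.16172971e+00 -1.29103150e+00]
[-5.04735340e-01  4.79439716e-01  1.47532646e+00 -4.44089210e-16
  1.18682648e+00 -1.65676740e+00]
1.925 [514.96384991 169.04578723 120.39018442] [[0.37, 0.88, 0.28, 442.02], [0.93, -0.36, -0.11, 197.93], [0.0, 0.31, -0.95, 249.97], [0.0, 0.0, 0.0, 1.0]]
```

View pics/w1.png

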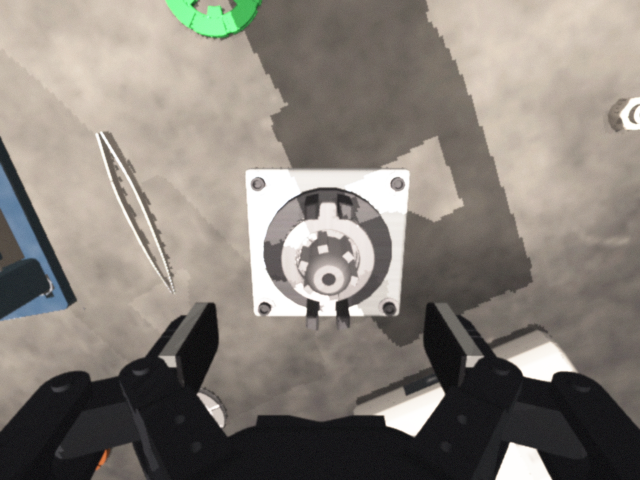

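```bash
python3 - <<'E'
import cv2
a=cv2.imread('pics/w1.png'); c=a[160:340,235:415]; cv2.imwrite('pics/c3.png',cv2.resize(c,(720,720),interpolation=cv2.INTER_CUBIC)[:600*720//720+0])
cv2.imwrite('pics/c3.png',cv2.resize(a[180:340,235:415],None,fx=3.75,fy=3.75,interpolation=cv2.INTER_CUBIC))
cv2.imwrite('pics/c4.png',cv2.resize(a[220:300,280:380],None,fx=7.5,fy=7.5,interpolation=cv2.INTER_CUBIC))
E
```

```text
(no output)
```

View pics/c3.png

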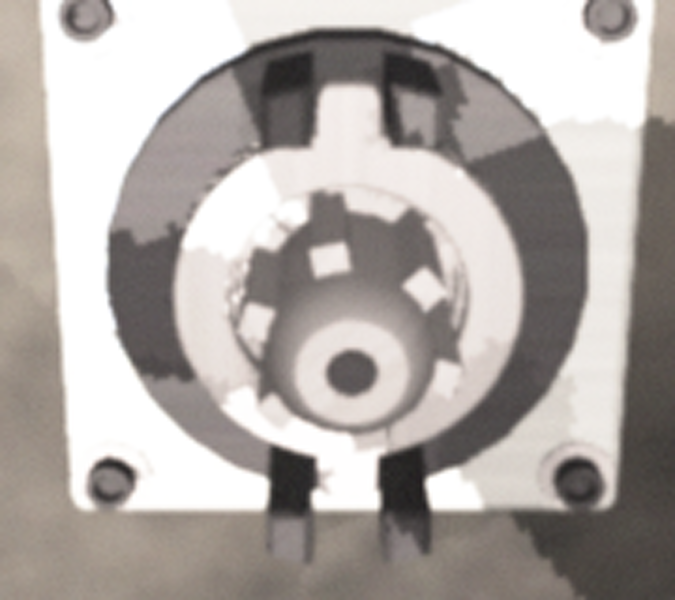

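View pics/c4.png

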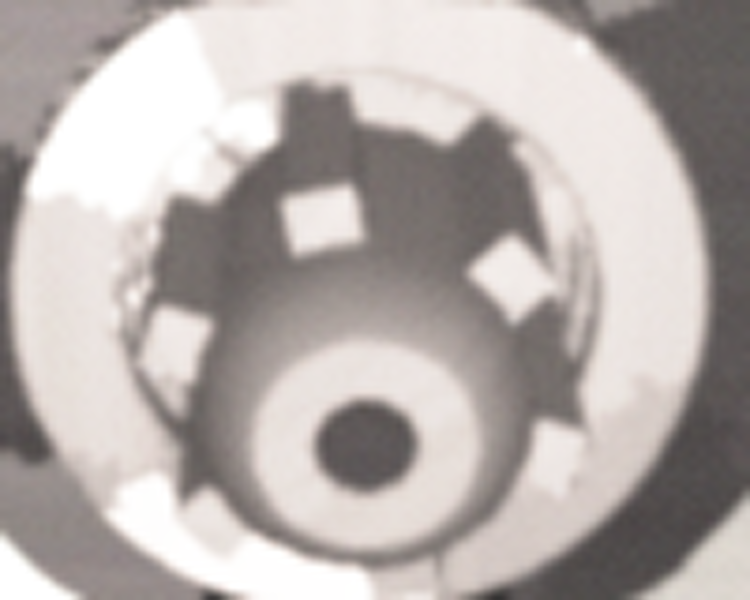

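The crop shows five tooth tops, at c4 (323,220), (512,278), (178,342), (557,457) and (213,518), with the pilot hole at (367,446). I'll fit the hub centre, tooth phase and carrier yaw from these.

```bash
python3 - <<'E'
from h import *
from scipy.optimize import least_squares
s=load('w1')
c4=lambda u,v:(280+(u+.5)/7.5-.5,220+(v+.5)/7.5-.5)
c3=lambda u,v:(235+(u+.5)/3.75-.5,180+(v+.5)/3.75-.5)
T=[(323,220),(512,278),(178,342),(557,457),(213,518)]
uv=[c4(*t) for t in T]; print([px(s,*t)[2].round(1) for t in uv])
for z in (54,56,58):
    P=np.array([ray(s,*t,z)[:2] for t in uv])
    c0=P[:].mean(0)
    def f(q,full=False):
        d=P-q[:2]; th=np.arctan2(d[:,1],d[:,0]); k=np.round((th-q[2])/(np.pi/3)); a=q[2]+k*np.pi/3
        return (d-q[3]*np.c_[np.cos(a),np.sin(a)]).ravel()
    best=min((least_squares(f,[515,165,p,15.75]) for p in np.linspace(0,1,8)),key=lambda o:o.cost)
    print(z,best.x[:2].round(2),np.degrees(best.x[2])%60,best.x[3],best.cost)
print('hole',ray(s,*c4(367,446),64), 'depth',px(s,*c4(440,446)))
H=[c3(85,15),(c3(611,15)),c3(579,483),c3(113,483)]
print([px(s,*h)[2].round(1) for h in [c3(150,60),c3(560,440),c3(150,470)]],'flange',px(s,*c3(160,200))[2], 'pack',px(s,*c3(220,400))[2])
for z in (10,12):
    Q=np.array([ray(s,*h,z)[:2] for h in H]); d=Q[1]-Q[0],Q[2]-Q[3],Q[0]-Q[3],Q[1]-Q[2]
    print(z,Q.mean(0),[(np.linalg.norm(x).round(1),np.degrees(np.arctan2(x[1],x[0])).round(1)) for x in d])
# slots edges: pack ear
t=load('top0'); 
print('top hole 64',ray(t,288.2,242.8,64))
E
```

```text
[np.float64(57.5), np.float64(59.3), np.float64(56.7), np.float64(56.4), np.float64(57.6)]
54 [523.3  170.22] 49.714379142381475 15.764768525027717 0.3032707910997258
56 [522.47 170.5 ] 49.714379139254056 15.6038808058462 0.29711230307936504
58 [521.64 170.78] 49.714379136436385 15.442993087293772 0.2910169880109809
hole [522.72673732 170.45081587  64.        ] depth [525.31754193 175.44947246  62.83223914]
[np.float64(12.2), np.float64(13.4), np.float64(12.8)] flange 24.962898994934363 pack 34.71039449442307
10 [524.40846803 170.0299962 ] [(np.float64(94.6), np.float64(68.1)), (np.float64(93.9), np.float64(68.0)), (np.float64(94.5), np.float64(158.4)), (np.float64(94.5), np.float64(157.9))]
12 [523.72185871 170.26250218] [(np.float64(93.8), np.float64(68.1)), (np.float64(93.1), np.float64(68.0)), (np.float64(93.7), np.float64(158.4)), (np.float64(93.7), np.float64(157.9))]
top hole 64 [520.59525509 164.69383837  64.        ]
```

The hub is at (522.7,170.4), teeth at 49.7° mod 60, carrier y at 68.1°. The hole spacing and heights match the text. Next is the disc, viewed with the same tool yaw.

```bash
python3 - <<'E'
from h import *
r.move_ptp([612,4,80],quat(68)); 
s=snap('wrist','w2'); st=r.sense(); print(st['time_s'],st['ee_pos'],s['pose'].round(2).tolist())
a=cv2.imread('pics/w2.png'); cv2.imwrite('pics/c5.png',a)
E
```

```text
2.775 [611.37109227   5.80226464  80.1737672 ] [[0.37, 0.88, 0.28, 538.66], [0.93, -0.36, -0.11, 34.22], [0.0, 0.3, -0.95, 209.65], [0.0, 0.0, 0.0, 1.0]]
```

View pics/w2.png

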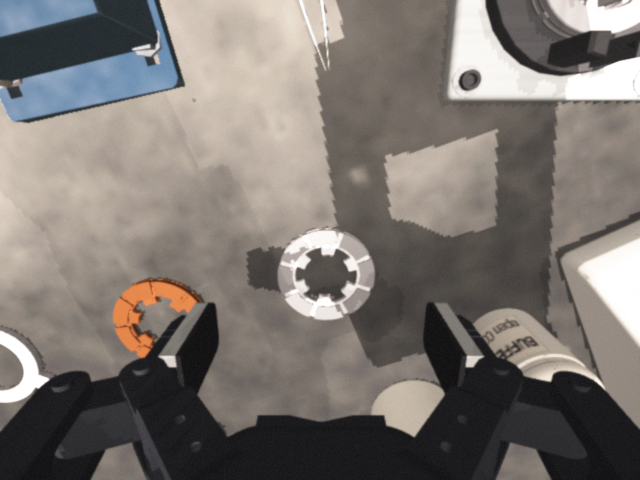

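```bash
python3 - <<'E'
import cv2
a=cv2.imread('pics/w2.png')
cv2.imwrite('pics/c5.png',cv2.resize(a[224:326,270:382],None,fx=5.8,fy=5.8,interpolation=cv2.INTER_CUBIC))
E
```

```text
(no output)
```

View pics/c5.png

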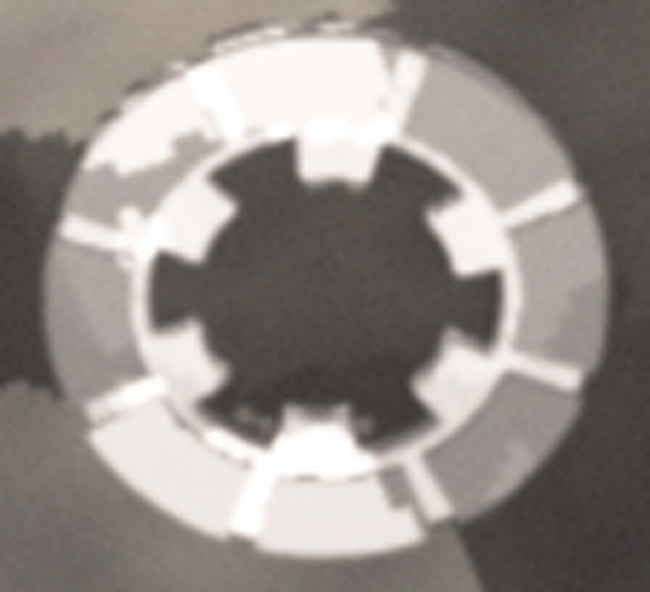

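The six tooth tips in c5 are at (338,183), (448,242), (438,370), (318,408), (207,360) and (219,237).

```bash
cat >> h.py <<'E'
from scipy.optimize import least_squares
def fit6(P):
    def f(q):
        d=P-q[:2]; th=np.arctan2(d[:,1],d[:,0]); a=q[2]+np.round((th-q[2])/(np.pi/3))*np.pi/3
        return (d-q[3]*np.c_[np.cos(a),np.sin(a)]).ravel()
    b=min((least_squares(f,[*P.mean(0),p,15]) for p in np.linspace(0,1,8)),key=lambda o:o.cost)
    return b.x[:2],np.degrees(b.x[2])%60,b.x[3],b.cost
E
python3 - <<'E'
from h import *
s=load('w2'); g=lambda u,v:(270+(u+.5)/5.8-.5,224+(v+.5)/5.8-.5)
uv=[g(*t) for t in [(338,183),(448,242),(438,370),(318,408),(207,360),(219,237)]]
print([px(s,*g(*t))[2].round(1) for t in [(335,155),(475,230),(180,370),(320,440),(330,300),(330,90)]])
print(fit6(np.array([ray(s,*t,5)[:2] for t in uv])))
# outer ring by hand: left 45,300 right 607,300 top 325,37 bottom 320,555
E=np.array([ray(s,*g(*t),6)[:2] for t in [(43,300),(608,300),(325,36)]]+[ray(s,*g(325,556),3)[:2]])
print((E[0]+E[1])/2,(E[2]+E[3])/2,np.linalg.norm(E[0]-E[1]),np.linalg.norm(E[2]-E[3]))
t=load('top0'); print('top',ray(t,250+377/3.8-.4,185+85/3.8-.4,6))
print(r.sense()['ee_pos'],r.sense()['force'])
E
```

```text
[np.float64(7.0), np.float64(5.9), np.float64(6.8), np.float64(6.6), np.float64(1.3), np.float64(7.0)]
(array([624.26018801,   3.56907816]), np.float64(34.838058813947384), np.float64(13.995407800306785), np.float64(1.6864870429180279))
[623.62618641   3.52542205] [625.17924234   2.86865439] 60.46410943496539 62.3306619797665
top [624.24166369   2.06036056   6.        ]
[611.37109227   5.80226464  80.1737672 ] [ 0.22509519  0.79264841 -0.13797798]
```

```bash
python3 - <<'E'
from h import *
D=np.array([624.2,3.5])
gripper_to(68,40)
r.move_ptp([*D,70],quat(53))
r.move_linear([*D,26],rate=120)
r.hold(0.15)
c=r.move_linear([*D,2],rate=25,contact_N=4)
st=r.sense(); print(c,st['ee_pos'],st['force'],st['grip_width'],st['time_s'])
if c:
    z=st['ee_pos'][2]
    r.move_linear([*D,z+2.0],rate=30)
    gripper_to(50,40); st=r.sense(); print(st['ee_pos'],st['force'],st['torque'],st['grip_width'],st['time_s'])
    s=snap('wrist','w3')
E
```

```text
True [623.88036157   3.57303814   6.93021783] [-1.57056642 -0.52654767  3.85779928] 67.89080480397139 4.85
[624.91988268   3.52851975   9.65546813] [-1.51045674  0.90633224  5.13066987] [0.1010321 0.0006792 0.0266998] 57.99645654198054 5.35
```

View pics/w3.png

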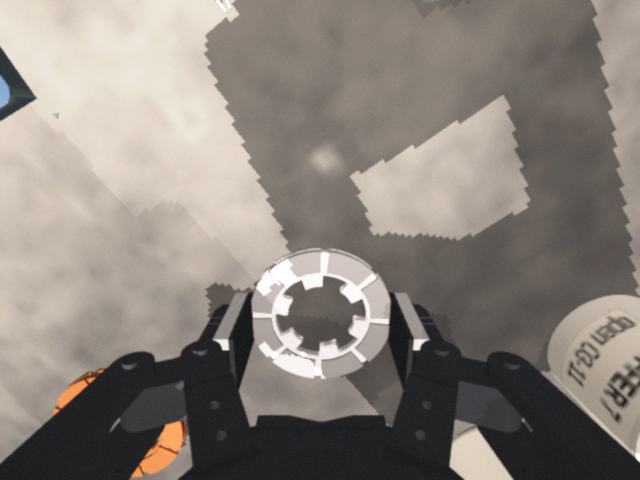

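```bash
python3 - <<'E'
import cv2
a=cv2.imread('pics/w3.png')
cv2.imwrite('pics/c6.png',cv2.resize(a[240:385,220:425],None,fx=3.9,fy=3.9,interpolation=cv2.INTER_CUBIC))
E
```

```text
(no output)
```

View pics/c6.png

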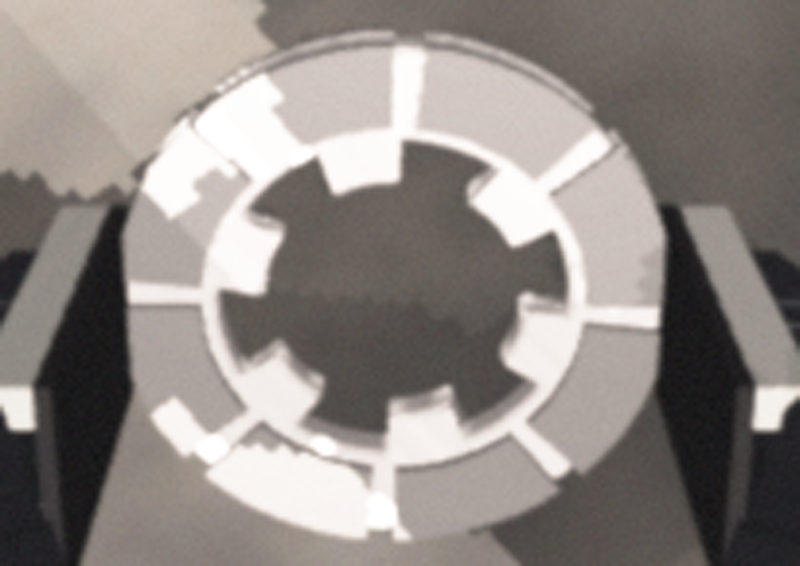

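```bash
python3 - <<'E'
from h import *
s=load('w3'); g=lambda u,v:(220+(u+.5)/3.9-.5,240+(v+.5)/3.9-.5)
uv=[g(*t) for t in [(367,187),(495,223),(521,336),(421,406),(303,373),(276,266)]]
P=np.array([ray(s,*t,5)[:2] for t in uv]); c,ph,rr,co=fit6(P); print(c,ph,rr,co)
E=np.array([ray(s,*g(*t),6)[:2] for t in [(126,290),(664,290),(400,36)]]+[ray(s,*g(395,541),6)[:2]])
print((E[0]+E[1])/2,(E[2]+E[3])/2,np.linalg.norm(E[0]-E[1]),np.linalg.norm(E[2]-E[3]))
st=r.sense(); M=R.from_quat(st['ee_rot']).as_matrix(); y,z=M[:2,1],M[:2,2]
d=c-st['ee_pos'][:2]; print('tool y,z offset',d@y,d@z,'yaw',np.degrees(np.arctan2(y[1],y[0])),M.round(3)[:,0])
dd=E.mean(0)-st['ee_pos'][:2]; print(dd@y,dd@z)
E
```

```text
[625.33130386   3.34625829] 34.9670628689764 13.958359095948401 0.22602725667776818
[623.73701501   4.2473423 ] [625.2837107    3.40324123] 58.174816611586806 61.802597475438404
tool y,z offset 0.12056393101810181 0.4332089962084778 yaw 52.99595399223553 [-0.001  0.    -1.   ]
0.009015787397789894 -0.5107049546426494
```

The in-hand check is good: the disc centre is within 0.5 mm of the TCP and its teeth are at 35.0°. I need to turn it +14.8°, which puts the jaws at 67.8°. Carrying it over and lowering by feel.

```bash
python3 - <<'E'
from h import *
H=np.array([522.5,170.5])
p=r.sense()['ee_pos']
r.move_linear([p[0],p[1],130],rate=150)
r.move_ptp([*H,100],quat(67.75)); r.hold(0.3)
st=r.sense(); print(st['ee_pos'],st['force'],st['grip_width'],st['time_s'])
c=r.move_linear([*H,60],rate=25,contact_N=5)
st=r.sense(); print(c,st['ee_pos'],st['force'],st['torque'],st['time_s'])
s=snap('wrist','w4'); snap('side','s4')
E
```

```text
[523.57960092 169.47451507 100.31628226] [-0.38608217 -0.14611145 -1.60649713] 57.79379802529945 7.4667
True [522.41051475 170.496013    64.54730711] [-1.8278325  -1.11882459  4.84418861] [-0.02544078  0.08351615 -0.01124857] 8.7417
```

View pics/w4.png

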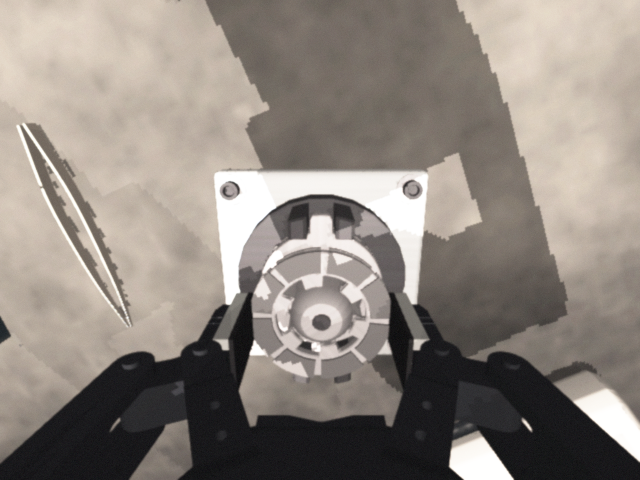

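The disc is over the nose and resting on the teeth: TCP z is 64.5 against 64.7 expected. A crop should show which way to turn.

```bash
python3 - <<'E'
import cv2
a=cv2.imread('pics/w4.png')
cv2.imwrite('pics/c7.png',cv2.resize(a[262:367,262:382],None,fx=5.7,fy=5.7,interpolation=cv2.INTER_CUBIC))
E
```

```text
(no output)
```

View pics/c7.png

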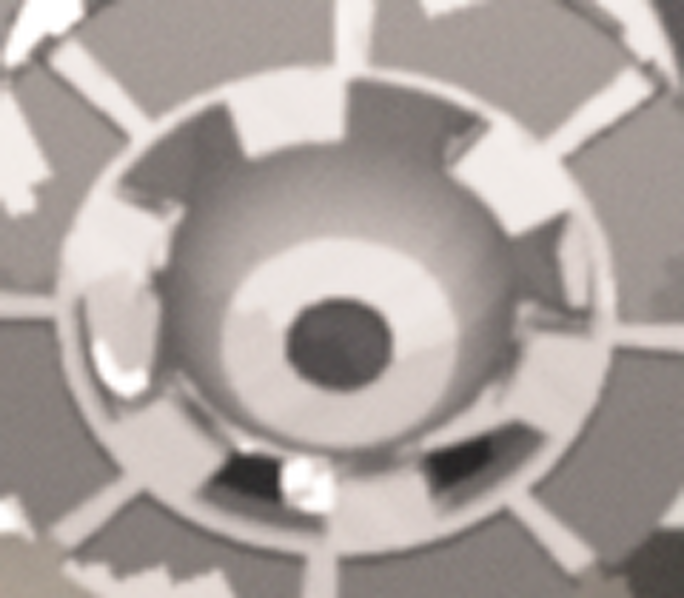

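The disc teeth must sit in the gaps between the hub teeth, 30° from where I aligned them. The hub teeth show in the gaps at c7 (308,485) and about (120,320). I'll measure the actual relative phase here.

```bash
python3 - <<'E'
from h import *
s=load('w4'); g=lambda u,v:(262+(u+.5)/5.7-.5,262+(v+.5)/5.7-.5)
st=r.sense()
# disc teeth tips (top edge, z=core top=mid+2)
zt=st['ee_pos'][2]-6.66+2
uv=[g(*t) for t in [(297,148),(485,200),(510,380),(382,478),(190,428),(160,248)]]
P=np.array([ray(s,*t,zt)[:2] for t in uv]); c,ph,rr,co=fit6(P); print('disc',c,ph,rr,co)
h=ray(s,*g(339,343),64)[:2]; print('hole',h)
for u,v in [(308,485),(287,485),(328,485),(125,315)]:
    d=ray(s,*g(u,v),56)[:2]-h; print('hub pt',np.linalg.norm(d),np.degrees(np.arctan2(d[1],d[0]))%60, px(s,*g(u,v)))
E
```

```text
disc [522.89883935 170.10214554] 48.08014938244375 14.380280656364416 1.414058675067501
hole [522.72766469 170.2942733 ]
hub pt 17.79133790681274 29.876554096965606 [550.95814202 155.75639383  35.91904339]
hub pt 18.09465766830389 24.65447878047356 [557.16629166 150.82426199  25.00695393]
hub pt 17.64384466805657 34.97667580629212 [551.47369603 157.50632028  36.18412822]
hub pt 16.619291287969105 16.045454568607056 [528.40068394 147.73791429  36.60590787]
```

The points visible there are at z≈36, so they belong to the pack below. The hub phase of 49.7° stands. I'll lift clear, turn 30° to jaw 97.7° and lower again.

```bash
python3 - <<'E'
from h import *
H=np.array([522.5,170.4])
r.move_linear([*H,80],rate=80)
r.move_ptp([*H,80],quat(97.7)); r.hold(0.3)
st=r.sense(); print(st['ee_pos'],st['force'],st['time_s'])
c=r.move_linear([*H,46],rate=25,contact_N=5)
st=r.sense(); print(c,st['ee_pos'],st['force'],st['torque'],st['time_s'])
if not c or st['ee_pos'][2]<47.5:
    c=r.move_linear([*H,42],rate=10,contact_N=6)
    st=r.sense(); print(c,st['ee_pos'],st['force'],st['torque'],st['time_s'])
s=snap('wrist','w5')
E
```

```text
[522.47369881 170.40293143  79.96158828] [ 0.53011735  0.32126187 -1.48147345] 10.0667
False [522.71031789 170.42970338  46.21626455] [ 0.09545712 -0.04336366 -1.08709113] [0.01795916 0.00556244 0.0211806 ] 11.575
True [522.86348337 170.48871577  44.61911322] [-0.87865841 -0.77113692  4.28217047] [-0.02212841  0.11381247 -0.02401339] 11.875
```

View pics/w5.png

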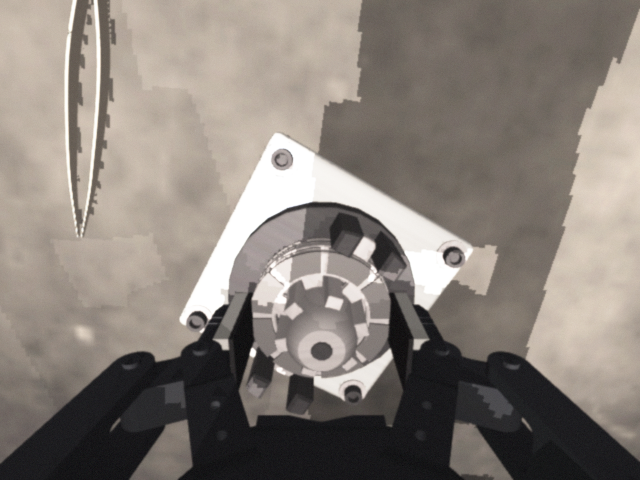

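The disc is home: it made contact at z 44.6 and 44.7 was expected. I'll let go, check, and go to look at the plate.

```bash
python3 - <<'E'
from h import *
H=r.sense()['ee_pos'][:2]
gripper_to(68); st=r.sense(); print(st['force'],st['grip_width'])
r.move_linear([*H,110],rate=120)
st=r.sense(); print(st['time_s'])
snap('wrist','w6')
r.move_ptp([601,-233,90],quat(-46)); r.hold(0.1)
s=snap('wrist','w7'); st=r.sense(); print(st['time_s'],st['ee_pos'],st['joint_pos'].round(2))
E
```

```text
[ 0.44010633  0.88477554 -0.31214284] 68.09242414143533
12.9
14.7167 [ 601.17415591 -231.9052924    89.94521847] [-0.5   0.51  1.48  0.    1.15  0.3 ]
```

View pics/w6.png

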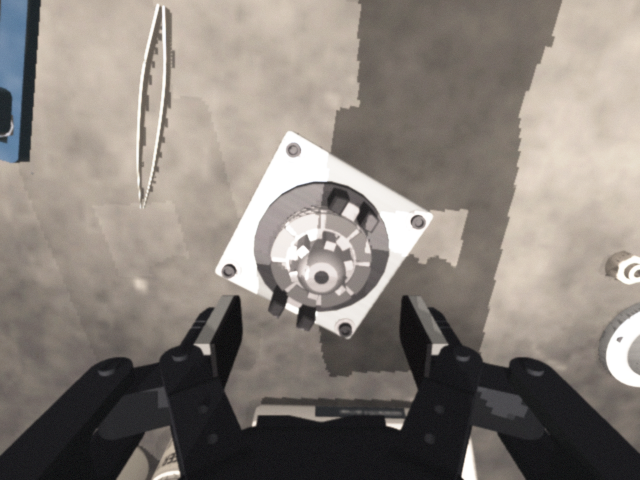

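View pics/w7.png

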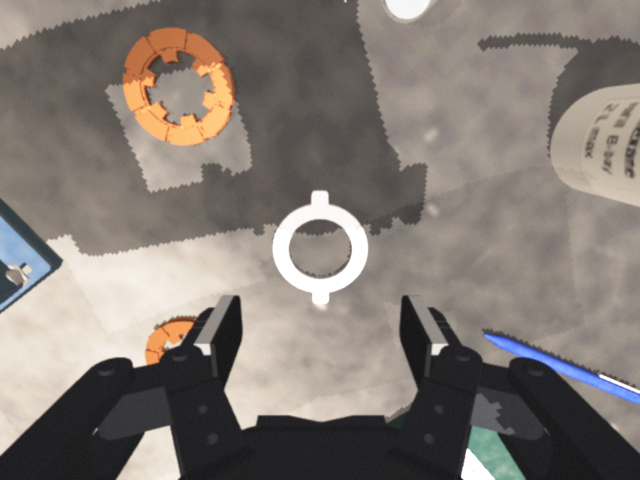

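The disc stays seated in w6. In w7 the plate is at about (320,249), with ears at (320,197) and (321,297). I'll segment it for a precise measurement and crop in on the seated disc.

```bash
python3 - <<'E'
from h import *
a=cv2.imread('pics/w7.png'); m=(a.min(2)>225).astype(np.uint8); m[:, :265]=0; m[:,375:]=0; m[:185]=0; m[308:]=0
n,l,stt,_=cv2.connectedComponentsWithStats(m); k=1+np.argmax(stt[1:,4]); m=(l==k).astype(np.uint8)
print(stt[k])
s=load('w7')
c,_=cv2.findContours(m,cv2.RETR_EXTERNAL,cv2.CHAIN_APPROX_NONE); q=c[0][:,0]
W=np.array([ray(s,u,v,5)[:2] for u,v in q]); print('depthz',px(s,290,249)[2],px(s,345,260)[2])
# circle fit on points excluding ears
cen=W.mean(0)
for i in range(6):
    d=np.linalg.norm(W-cen,axis=1); I=d<31.2
    A=np.c_[2*W[I],np.ones(I.sum())]; x=np.linalg.lstsq(A,(W[I]**2).sum(1),rcond=None)[0]; cen=x[:2]; rad=np.sqrt(x[2]+cen@cen)
d=W-cen; e=np.linalg.norm(d,axis=1)>33.5; th=np.arctan2(d[e,1],d[e,0])
ang=np.degrees(np.angle(np.exp(2j*th).mean())/2); print(cen,rad,ang,np.linalg.norm(d,axis=1).max())
E1=d[e]; 
for sg in (1,-1):
    ax=np.array([np.cos(np.radians(ang)),np.sin(np.radians(ang))]); p=E1[(E1@ax)*sg>0]; print(p.mean(0)+cen, (p@np.array([-ax[1],ax[0]])).min(),(p@np.array([-ax[1],ax[0]])).max(), np.abs(p@ax).max())
b=cv2.imread('pics/w6.png')
cv2.imwrite('pics/c8.png',cv2.resize(b[170:340,250:400],None,fx=3.5,fy=3.5,interpolation=cv2.INTER_CUBIC))
E
```

```text
[ 273  191   95  116 3959]
depthz 1.2339910103643206 1.0553583812279896
[ 600.68567823 -231.37030943] 29.922055378804306 44.38805145635114 40.056577519796335
[ 626.75717785 -205.90623706] -4.602191589398197 4.55951283906438 38.14168827528801
[ 574.23635453 -257.32358434] -5.311701939739286 5.404447480454737 40.03623055698592
```

View pics/c8.png

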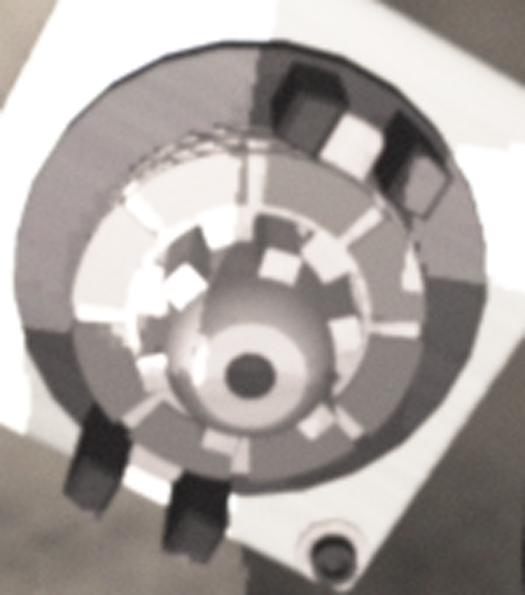

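```bash
python3 - <<'E'
from h import *
s=load('w7')
y=np.array([np.cos(np.radians(-45.6)),np.sin(np.radians(-45.6))]); z=np.array([y[1],-y[0]])
for u,v,h in [(487,335,5),(198,330,6),(330,300,5),(145,345,6)]:
    d=ray(s,u,v,h)[:2]-[600.7,-231.4]; print(d@y,d@z)
D=np.array([600.7,-231.4])
r.move_ptp([*D,40],quat(-45.6)); r.hold(0.15)
r.move_linear([*D,20],rate=100); r.hold(.1)
c=r.move_linear([*D,2],rate=25,contact_N=4)
st=r.sense(); print(c,st['ee_pos'],st['force'],st['grip_width'],st['time_s'])
if c:
    zz=st['ee_pos'][2]
    r.move_linear([*D,zz+2.0],rate=30)
    gripper_to(50,40); st=r.sense(); print(st['ee_pos'],st['force'],st['torque'],st['grip_width'],st['time_s'])
    s=snap('wrist','w8')
E
```

```text
115.41371087172395 63.04615268726539
-83.97735454070195 57.557389086651106
6.612485915795272 35.54716531912394
-122.26202605989378 69.38220038574903
True [ 600.73960395 -231.42750837    6.97037064] [0.17606004 0.81897406 3.95740548] 68.27769936475576 16.175
[ 601.42971883 -231.8983055     9.72670992] [ 0.53411069 -0.92899479  3.54297397] [ 0.01714789 -0.05365944  0.00120084] 57.555005605796026 16.675
```

View pics/w8.png

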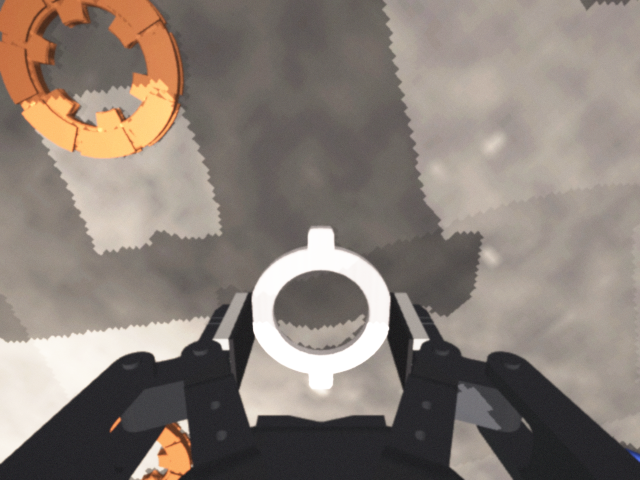

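The plate is gripped, with its ears at (320,237) and (320,381). I'll refit its pose in the hand.

```bash
cat >> h.py <<'E'
def fitplate(tag,box,z):
    a=cv2.imread(f'pics/{tag}.png'); s=load(tag); m=(a.min(2)>215).astype(np.uint8); u0,u1,v0,v1=box
    k=np.zeros_like(m); k[v0:v1,u0:u1]=m[v0:v1,u0:u1]
    n,l,stt,_=cv2.connectedComponentsWithStats(k); j=1+np.argmax(stt[1:,4]); k=(l==j).astype(np.uint8); print(stt[j])
    c,_=cv2.findContours(k,cv2.RETR_CCOMP,cv2.CHAIN_APPROX_NONE); c=max(c,key=len); W=np.array([ray(s,u,v,z)[:2] for u,v in c[:,0]]); cen=W.mean(0)
    for i in range(10):
        I=np.linalg.norm(W-cen,axis=1)<31.2
        x=np.linalg.lstsq(np.c_[2*W[I],np.ones(I.sum())],(W[I]**2).sum(1),rcond=None)[0]; cen=x[:2]; rad=np.sqrt(x[2]+cen@cen)
    d=W-cen; e=np.linalg.norm(d,axis=1)>33.5; th=np.arctan2(d[e,1],d[e,0]); ang=np.degrees(np.angle(np.exp(2j*th).mean())/2)
    ax=np.array([np.cos(np.radians(ang)),np.sin(np.radians(ang))]); E1=d[e]@ax
    m1,m2=[(d[e][E1*sg>0]) for sg in (1,-1)]
    l2=m1.mean(0)-m2.mean(0)
    return cen,rad,ang,np.degrees(np.arctan2(l2[1],l2[0])),cen+(m1.mean(0)+m2.mean(0))/2, E1.max(),E1.min()
E
python3 - <<'E'
from h import *
o=fitplate('w8',(245,397,215,400),5); print(o)
st=r.sense(); M=R.from_quat(st['ee_rot']).as_matrix(); y,z=M[:2,1],M[:2,2]; d=o[0]-st['ee_pos'][:2]
print('off y,z',d@y,d@z,'yaw',np.degrees(np.arctan2(y[1],y[0])))
E
```

```text
[ 252  229  138  164 8332]
(array([ 601.34973092, -231.7864148 ]), np.float64(29.87934424536189), np.float64(44.38042441412322), np.float64(44.38353410918012), array([ 601.05308138, -232.10273472]), np.float64(38.02936664385829), np.float64(-40.20368231517015))
off y,z -0.10381953622924003 -0.019500251485514486 yaw -45.602015738249285
```

```bash
python3 - <<'E'
from h import *
H=np.array([522.7,170.4])
p=r.sense()['ee_pos']
r.move_linear([p[0],p[1],140],rate=150)
r.move_ptp([*H,105],quat(68.1)); r.hold(0.3)
st=r.sense(); print(st['ee_pos'],st['force'],st['grip_width'],st['time_s'])
c=r.move_linear([*H,54],rate=25,contact_N=5)
st=r.sense(); print(c,st['ee_pos'],st['force'],st['torque'],st['time_s'])
if not c:
    c=r.move_linear([*H,48],rate=10,contact_N=6)
    st=r.sense(); print(c,st['ee_pos'],st['force'],st['torque'],st['time_s'])
s=snap('wrist','w9')
E
```

```text
[523.08469984 169.82399539 105.07349881] [-0.71352881  0.57919718 -0.97590219] 57.50621507869457 19.575
False [522.83273957 170.42236969  54.1511654 ] [ 0.36150174  0.84355372 -0.65873782] [ 0.00418004  0.05616438 -0.00775568] 21.7667
True [522.83000174 170.42105769  50.66649863] [ 0.22265605 -0.63414489  4.06697195] [-0.01243749  0.08031168 -0.01512147] 22.2
```

View pics/w9.png

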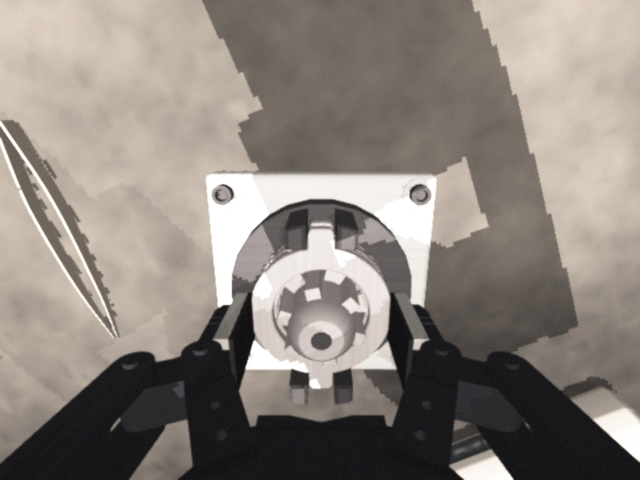

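The plate is home at TCP 50.67 (50.7 expected), with both ears in the slots. Next I let go, back off and check.

```bash
python3 - <<'E'
from h import *
H=r.sense()['ee_pos'][:2]
gripper_to(70); st=r.sense(); print(st['force'],st['grip_width'])
r.move_linear([*H,125],rate=120); r.hold(0.5)
s=snap('wrist','w10'); snap('side','s10'); st=r.sense(); print(st['time_s'],st['ee_pos'],st['force'])
a=cv2.imread('pics/w10.png'); b=cv2.imread('pics/s10.png')
A=cv2.resize(a[180:340,240:400],(440,440),interpolation=cv2.INTER_CUBIC); B=cv2.resize(b[210:280,255:335],None,fx=4.4,fy=440/70,interpolation=cv2.INTER_CUBIC)
cv2.imwrite('pics/c9.png',np.hstack([A,B]))
E
```

```text
[ 0.63477383 -0.59104378 -0.16089143] 70.091502373883
23.9083 [522.81353677 170.39717112 124.95082179] [ 0.85436086  0.0790438  -0.2473575 ]
```

View pics/c9.png

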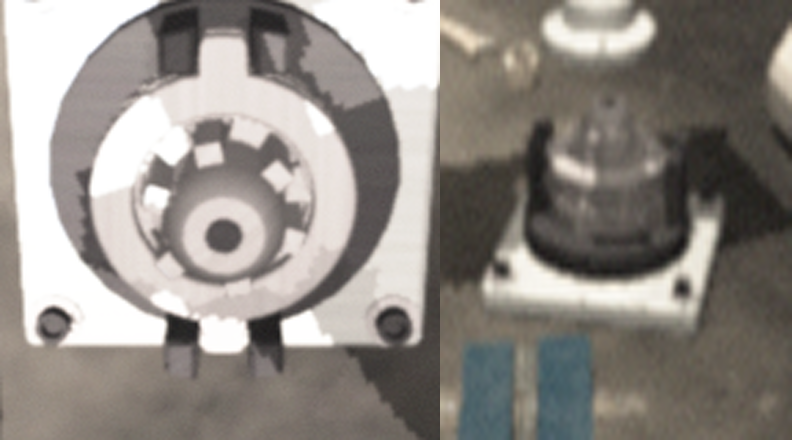

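View pics/s10.png

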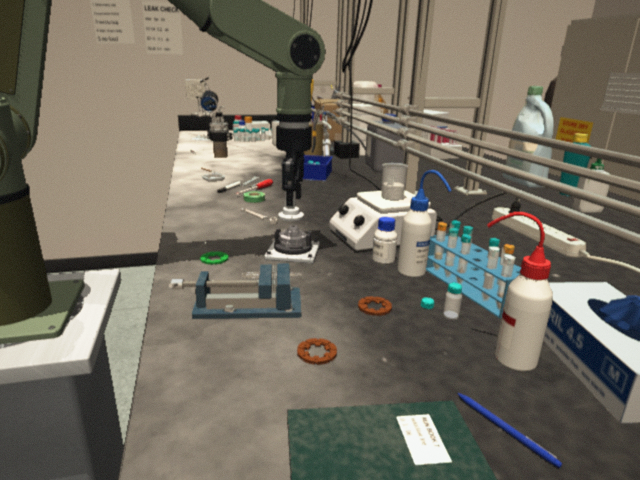

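The plate lies flat with its ears in both forks, and the arm is clear. The bottle at (385,240), the wash bottle at (415,240) and the end cap at (291,213) are where they were in the first picture. Handing in.

```bash
python3 - <<'E'
from h import *
order.hand_in(); print(r.sense()['time_s'])
E
```

```text
the job is handed in; nothing more can be done
the job is handed in; nothing more can be done
```

Both parts are fitted and released, and I handed the job in at about 24 s; no verdict is reported.

- **Disc:** I fitted the grey lined disc first. My first try set it tooth on tooth, because I had aligned its teeth with the hub's instead of with the gaps. It rested on the hub teeth at about 5 N, so I lifted it clear, turned it 30° and lowered it again. It then slid home and made contact within 0.1 mm of its seated height.
- **Plate:** It went down with its ears in both forks and touched within 0.1 mm of its seated height, at about 5 N.
- **Last checks:** The closing pictures show the plate flat with both ears in the slots and the arm clear. In the side view the bottle, the wash bottle and the end cap had not moved. The tweezers looked untouched in the wrist pictures, but I did not measure their position again.
- **What disagreed:** A rough reading of the hub from the top camera was about 4 mm off the wrist camera's. I used the wrist value, and both fits confirmed it. The depth image also read the plate's top about 4 mm too low; its fitted size and the contact heights agreed with the text.

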